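Load a plug in the optical gauge and hold its spring slide at the mark

TASK

Of the two flanged steel plugs on the black rubber mat, take the one standing on its flange and set it gently, flange down and flat, in the round pocket of the gauge's slide while the slide is home, and let go of it. Then pull the slide out by its upright handle against its spring until the pointer line beside the pocket stands between the two black lines at the gauge heads, keep it there for two seconds, and finish while still holding it there. Leave the upturned plug and the other things on the bench alone.

Things in the scene. Friction and masses are not known exactly. Their poses are not given: they have to be found in the camera images.
- plug: The plug to be measured: solid bare steel, about 200 g; round flange 40 mm across and 6 mm thick at the bottom, above it a plain round stem 26 mm across; 40 mm tall in all. It stands on its flange on the mat. Origin: centre of the underside of the flange; z points up along the stem.
- spare: A second plug of the same size and steel, to be left alone: it stands upside down on its stem, flange uppermost. Origin: centre of its underside (the stem's end); z up. The two plugs stand about 100 mm apart, either may be on either place.
- mat: Black rubber mat, 90 x 190 mm (x, y), 6 mm thick, fixed; both plugs stand on it. Origin: centre of its underside, on the bench.
- bed: Grey painted bed plate of the gauge, 270 x 140 mm (x, y), 16 mm thick, fixed, carrying the slide between two low rails (tops 28 mm above the bench). Origin: centre of its underside, on the bench. Its x axis runs along the slide, from the handle end (-x, roughly towards the robot) to the end stop (+x, a block 39 mm high).
- slide: Aluminium slide 66 mm wide, 175 long, top 30 mm above the bench. Origin: on its underside (16 mm above the bench) below the pocket's centre; axes as the bed's. Home: origin at x = +85 mm in the bed's frame. Pulled, it moves along the bed's -x, up to 90 mm, against a spring (3.2 N at home plus 0.8 N per 10 mm) that pulls it home if let go. A black pointer line crosses its top at x = 0.
- pocket (a point): Centre of the floor of the slide's open round pocket, 48 mm across and 7 mm deep, dark rubber on its floor; this point is 23 mm above the bench. The slide's pointer line, scribed on both sides of the pocket, is in line with this centre.
- handle (a point): Centre of the upper part of the slide's handle: an upright black plate 12 mm thick (along the slide, x), 36 mm wide (y), from 30 to 76 mm above the bench, fixed to the slide 130 mm from the pocket's centre on its -x side. This point is 62 mm above the bench; axes as the slide's.
- heads: Two white gauge heads, one either side of the slide, 88 mm apart, each 28 mm long (x), 68 mm high above the bench; fixed. Origin: bed's top, midway between them; axes as the bed's. On white strips on the rails two black lines have inner edges at x = -5 and +5 mm of this frame: the slide's pointer (its x = 0) belongs between them. From home that is a pull of 45 to 70 mm.
- tape: Roll of yellow tape lying flat, 80 mm across, 25 mm high; leave alone. Origin: centre of its underside.
- dishes: Stack of four clear dishes, 90 mm across, 56 mm high; leave alone. Origin: centre of its underside.
- notes: Paper note pad, 75 x 75 x 15 mm; leave alone. Origin: centre of its underside.
There are look-alikes about, which are no part of the job. What is shaped like the plug but red is not meant.

How it is judged (in metres and radians):
On the way, in this order (a step that is already met when the one before it is completed fails the run):
1. the plug sits flange down and flat in the pocket, let go, the slide at home (horizontal distance between plug and slide below 0.006 m and z of plug in the frame of slide between 0.005 and 0.0095 m and angle between plug's own z axis and vertical below 0.08 rad and contact force between the fingers and plug below 0.1 N and x of slide in the frame of bed above 0.081 m), for 0.2 s.
2. the slide is held by the fingers with its pointer between the lines for two seconds, the plug still seated (horizontal distance between plug and slide below 0.006 m and z of plug in the frame of slide between 0.005 and 0.0095 m and angle between plug's own z axis and vertical below 0.08 rad and x of slide in the frame of heads between -0.005 and 0.005 m and contact force between the fingers and slide above 1.5 N and contact force between the fingers and plug below 0.3 N), for 1.8 s.
At the end, for the whole second after the job is handed in: Plug flange down in the pocket (6 mm off centre at most, on its floor within 2 mm, tilt under 0.08 rad), untouched; pointer within 5 mm of the middle of the two lines, slide still (under 10 mm/s), the fingers holding it with over 1.5 N (all of step 2 and linear speed of slide below 0.01 m/s); the arm keeps its last pose, push and grip.
It fails at once if the plug is dropped into the pocket, or jolted there by a slide snapping back (faster than 0.4 m/s) (horizontal distance between plug and slide below 0.02 m and z of plug in the frame of slide below 0.03 m and linear speed of plug above 0.4 m/s).
It fails at once if the upturned plug is knocked over or moved more than 20 mm (distance of spare from where it was at the start of the episode above 0.02 m or angle between spare's own z axis and vertical above 0.4 rad).
It fails at once if the tape roll is moved more than 20 mm (distance of tape from where it was at the start of the episode above 0.02 m).
It fails at once if the stack of dishes is moved more than 20 mm (distance of dishes from where it was at the start of the episode above 0.02 m).
It fails at once if the note pad is moved more than 20 mm (distance of notes from where it was at the start of the episode above 0.02 m).
It also fails if it takes over 48 s, if anything falls off the work surface, if the arm or the gripper's body presses on something with over 40 N, if the wrist force passes 120 N, or if a joint passes its speed limit or range.

ROBOT

A 6-joint arm with a two-finger parallel gripper is mounted at the origin on the work surface. World frame = base frame: x ahead of the robot, y to its left, z up, the work surface at z = 0. Lengths are in m, angles in degrees, forces in N, time in s.
With the tool pointing down it reaches from about 0.375 to 0.75 m from the base axis. Payload 9 kg.
Tool frame: the origin (TCP) lies between the finger pads; the fingertips stand 25 mm ahead of it and the grasp point (between the pads) lies 6 mm ahead of it (bot.tcp_to_tips is the distance from the TCP to the fingertips, in m); z points along the fingers, y is the direction in which the jaws open and shut (so a half turn about z gives the same grasp; the last joint's range is limited). The gripper opens to 85 mm and grips with 20 to 120 N. Pads are 22 mm wide; open, the fingers measure 114 mm over their backs; the gripper's body (76 mm by 85 mm) begins 54 mm behind the grasp point. The pads swing forward as they close: fully open they stand 13 mm farther back than shut.
Start: joints at [-79.739, 5.964, 5.575, 89.605, 0, 77.527], TCP at [0.232, -0.553, 0.256] pointing down, gripper open.
Joint ranges: [-171.21, 171.21], [-48.23, 106.86], [-62.78, 66.21], [-105.2, 120.99], [-86.42, 89.51], [-180, 180]. Speed limits (degrees/s): [127.2, 127.2, 147.25, 180, 180, 180].

INTERFACE

Orientations are given as a 3x3 rotation matrix whose columns are the frame's x, y, z axes.
In Python, from cell import telemetry, viewer, ticket, spotter, bot gives the robot as it stands.
- The arm moves only by the shell command python3 -m jog 'ROWS' [OPENING] [FORCE]. ROWS is JSON, a list of rows, each a list of 2 entries, a list of its own where there are three numbers: the shift along the world's x, y, z in mm, then the turn about the world's z in degrees. A call has 1 to 5 rows; each row is the pose to reach, as a shift and turn from the pose commanded when the call began; what a row does not reach only later rows make up. A row lasts 1/10 s, in which the tool goes at most 50 mm and 8.59 degrees, less where a joint would pass 70% of its speed; a pose out of reach is approached as far as the arm can. A call with a gripper value outside its range is refused whole. OPENING is the closure in counts, from 0 (fully open) to 255 (shut), set as the call begins (- or left out, the last holds). The fingers move at their own pace and stop on an object; FORCE is the grip in N (left out, the last holds). Time passes only in rows, so rows that repeat a pose let the fingers close. It gives the time, the measured TCP pose, the force and the opening at its end, in the units of the state.
- telemetry.state(): the state, without advancing time (a new reading comes with each control period).
- viewer.snapshot(name): name is "side" or "top"; returns a dict with "pixels" (400x640x3 uint8, blue, green, red), "fx", "fy", "cx", "cy" (pixels), "pose" (4x4, takes a point from camera to world coordinates). Camera axes: x right, y up, looking along -z (the intrinsics and any distortion apply to the point x, -y, -z); pixel columns grow to the right and rows downward; lengths in m; the calibration is good to about 2 mm. A picture is of the moment at which its call begins. There is no depth.
- ticket.close_job(): hands the job in, once; it reports no verdict.
Trained networks look in a picture, given as the dict that the camera call returned (one of the last four; its "shot" number tells which), for a name from the list of things; names that differ only in an ending like _2 or _b are one class to them, and where a whole thing is asked for, a point or a joint stands for the part that bears it (a point fixed in the world has none). Each returns a list of dicts, best first, with "p" (0 to 1); they miss things now and then, are a little off and sometimes report something else, mostly with a low value. They report only what shows in the picture. A call takes as long as a camera call. They do not tell look-alikes from the thing itself.
- spotter.recognise(target, picture): "point" ([x, y, z] in m, in world coordinates, good to about 4 mm: the middle of the surface that is visible of it).
- spotter.cut_out(target, picture): "mask" (400x640 bool, what is visible of it).
The state is a dict: "time": time; "q": joint angles; "joint_vel": joint speeds; "joint_efforts": joint torques, N m; "tcp_pos": TCP position; "ee_rot": TCP orientation; "wrist_force": force on the tool from outside, world axes, zero at the start; "wrist_torque": the same for the moment, N m; "opening": opening from 0.0 (shut) to 1.0 (fully open).
Only numpy, scipy, OpenCV 4.12 (cv2) and the standard library are available. Lean on these libraries where they do the work, as an engineer would, in place of code of your own. Each camera call takes 0.05 s, during which the arm holds its last target. There are 200 camera calls.

## Working session

There is one attempt and no reset: what is moved stays moved. The work goes in short steps, Python scripts to look and compute and a shell command to move; the robot and the scene stay as the last step left them, time stands still between calls to the robot, and variables do not carry over. Pictures are saved under pics/ and viewed, about 8 in all and at most 12, crops included, and the job is handed in when it is done.

```bash
mkdir -p pics; cat > h.py <<'E'
import numpy as np, cv2
from cell import telemetry, viewer, ticket, spotter, bot
def proj(s,P):
    T=np.linalg.inv(s["pose"]); c=T[:3,:3]@np.array(P,float)+T[:3,3]
    return s["cx"]+s["fx"]*c[0]/-c[2], s["cy"]-s["fy"]*c[1]/-c[2]
def ray(s,u,v,z):
    d=s["pose"][:3,:3]@np.array([(u-s["cx"])/s["fx"],-(v-s["cy"])/s["fy"],-1.0]); o=s["pose"][:3,3]
    return o+d*(z-o[2])/d[2]
E
python3 - <<'E'
from h import *
S={n:viewer.snapshot(n) for n in("top","side")}
print({k:v for k,v in S["top"].items() if k not in("pixels",)}); print(S["side"]["pose"])
for n,s in S.items():
    cv2.imwrite(f"pics/{n}0.png",s["pixels"])
    for t in("plug","spare","mat","slide","pocket","handle","heads","bed","tape","dishes","notes"):
        for r in spotter.recognise(t,s)[:3]: print(n,t,round(r["p"],2),np.round(r["point"],3),np.round(proj(s,r["point"])))
st=telemetry.state();print(st["time"],st["opening"],np.round(st["ee_rot"],3))
E
```

```text
{'fx': 423.729341430311, 'fy': 423.729341430311, 'cx': 316.42660882792387, 'cy': 201.85420048885865, 'pose': array([[-0.01871616,  0.99741733, -0.0693424 ,  0.49724687],
       [-0.99977623, -0.01935405, -0.00853863,  0.01303648],
       [-0.00985863,  0.06916707,  0.99755638,  0.95896577],
       [ 0.        ,  0.        ,  0.        ,  1.        ]]), 'shot': 1}
[[ 0.99895412  0.02618325 -0.0374847   0.53082345]
 [-0.04517833  0.69146963 -0.72099145 -0.74033874]
 [ 0.00704163  0.72193088  0.69192935  0.80494494]
 [ 0.          0.          0.          1.        ]]
top plug 0.66 [ 0.489 -0.091  0.013] [367. 234.]
top plug 0.63 [ 0.544 -0.191  0.031] [413. 208.]
top plug 0.41 [ 0.52  -0.293  0.046] [463. 218.]
top spare 0.69 [ 0.518 -0.293  0.042] [462. 219.]
top spare 0.37 [ 0.543 -0.243  0.006] [434. 209.]
top spare 0.3 [ 0.719 -0.179  0.028] [405. 130.]
top mat 0.74 [ 0.544 -0.242  0.003] [433. 208.]
top slide 0.71 [0.592 0.046 0.028] [305. 189.]
top pocket 0.74 [0.591 0.04  0.03 ] [308. 189.]
top pocket 0.3 [0.596 0.077 0.064] [290. 185.]
top handle 0.96 [0.589 0.043 0.032] [306. 1
[... 417 characters left out ...]
35] [323. 201.]
side spare 0.87 [ 0.522 -0.296  0.045] [302. 305.]
side spare 0.52 [0.583 0.04  0.034] [321. 202.]
side mat 0.93 [ 0.544 -0.259  0.005] [312. 300.]
side slide 0.74 [0.583 0.039 0.034] [321. 202.]
side pocket 0.85 [0.587 0.043 0.028] [323. 203.]
side handle 0.89 [0.584 0.043 0.031] [322. 202.]
side handle 0.73 [ 0.598 -0.004  0.055] [328. 207.]
side heads 0.96 [ 0.594 -0.003  0.056] [326. 207.]
side bed 0.94 [0.553 0.025 0.02 ] [311. 209.]
side bed 0.21 [ 0.542 -0.203  0.026] [310. 275.]
side dishes 0.63 [0.454 0.335 0.053] [279. 138.]
side notes 0.69 [0.599 0.356 0.016] [321. 143.]
1.2 1.0010145164211466 [[ 0.922  0.386  0.   ]
 [ 0.386 -0.922 -0.   ]
 [-0.     0.    -1.   ]]
```

```bash
python3 - <<'E'
from h import *
t=cv2.imread("pics/top0.png");cv2.imwrite("pics/top0c.png",cv2.resize(t[100:300,240:500],None,fx=3,fy=3,interpolation=cv2.INTER_CUBIC))
t=cv2.imread("pics/side0.png");cv2.imwrite("pics/side0c.png",cv2.resize(t[150:340,200:440],None,fx=3,fy=3,interpolation=cv2.INTER_CUBIC))
E
```

```text
(no output)
```

View pics/top0c.png

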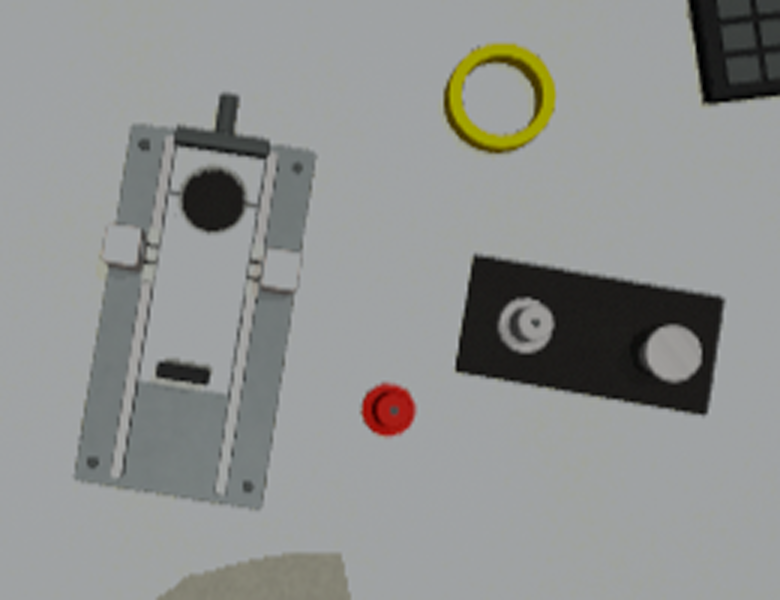

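View pics/side0c.png

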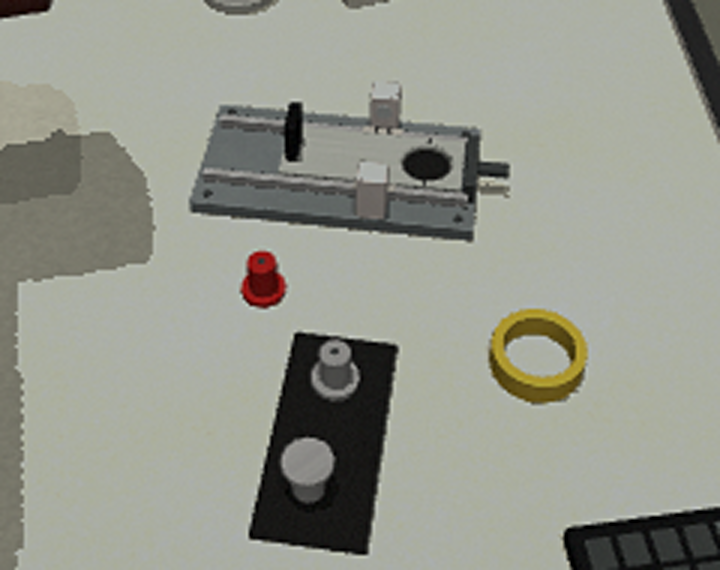

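Candidates in the top picture: steel plug at (415,208), flange ring seen around a narrow stem top; steel one at (464,218), wide disc on top, stem below (side view), so it is the upturned spare; red look-alike at (370,236), not meant. Both enlarged crops agree that (415,208) is the plug. The slide is home with the pocket at (311,167) and the handle at (301,223).

```bash
cat > m.py <<'E'
from h import *
def blob(s,box,f,z,label):
    x0,y0,x1,y1=box; g=cv2.resize(s["pixels"][y0:y1,x0:x1],None,fx=4,fy=4,interpolation=cv2.INTER_CUBIC)
    g=cv2.cvtColor(g,cv2.COLOR_BGR2GRAY); m=f(g).astype(np.uint8)
    c=max(cv2.findContours(m,0,1)[0],key=cv2.contourArea); c=(c.reshape(-1,2)+.5)/4-.5+[x0,y0]
    P=np.array([ray(s,u,v,z)[:2] for u,v in c],np.float32)
    h=cv2.convexHull(P); e=cv2.fitEllipse(h); print(label,np.round(proj(s,[*e[0],z]),1),"ell",np.round(e[0],4),np.round(e[1],4),"rect",[np.round(q,4) for q in cv2.minAreaRect(P)],"enc",np.round(cv2.minEnclosingCircle(P)[0],4))
E
python3 - <<'E'
from m import *
s=viewer.snapshot("top"); w=viewer.snapshot("side")
dk=lambda g:g<100; br=lambda g:g>85
blob(s,(296,153,326,181),dk,.030,"pocket top"); blob(s,(402,195,428,220),br,.012,"plug top")
blob(s,(290,217,314,230),dk,.076,"handle top")
blob(s,(390,180,484,240),lambda g:cv2.morphologyEx((g<75).astype(np.uint8),3,np.ones((45,45))),.006,"mat")
blob(w,(331,195,353,214),dk,.030,"pocket side"); blob(w,(298,260,322,285),br,.012,"plug side(low part)")
blob(w,(292,182,303,206),dk,.055,"handle side")
# bed outline from mask
for n,p in(("top",s),("side",w)):
    m=spotter.cut_out("bed",p)[0]["mask"].astype(np.uint8); c=max(cv2.findContours(m,0,1)[0],key=cv2.contourArea).reshape(-1,2)
    P=np.array([ray(p,u,v,.016)[:2] for u,v in c],np.float32); print(n,cv2.minAreaRect(P))
E
```

```text
pocket top [310.8 166.3] ell [0.6409 0.0319] [0.047  0.0492] rect [array([0.641 , 0.0321]), array([0.0471, 0.0478]), np.float64(25.6511)] enc [0.6415 0.0307]
plug top [414.9 208. ] ell [ 0.5452 -0.1984] [0.0405 0.0413] rect [array([ 0.5451, -0.1984]), array([0.0403, 0.0402]), np.float64(43.6096)] enc [ 0.5452 -0.1985]
handle top [300.6 223.8] ell [0.5134 0.0543] [0.0162 0.0421] rect [array([0.5138, 0.0545]), array([0.0378, 0.0133]), np.float64(80.1974)] enc [0.5133 0.0545]
mat [436.1 207. ] ell [ 0.5467 -0.2473] [0.1735 0.2201] rect [array([ 0.5363, -0.2466]), array([0.2137, 0.1046]), np.float64(76.0544)] enc [ 0.5401 -0.2474]
pocket side [343.3 206.8] ell [0.6453 0.0217] [0.0621 0.0666] rect [array([0.643 , 0.0245]), array([0.0504, 0.0605]), np.float64(0.7227)] enc [0.6469 0.0221]
plug side(low part) [311.2 267.3] ell [ 0.5464 -0.1721] [0.0263 0.0274] rect [array([ 0.5466, -0.1718]), array([0.0268, 0.0259]), np.float64(87.6929)] enc [ 0.5466 -0.1722]
handle side [296.6 192.9] ell [0.5122 0.0582] [0.0298 0.0885] rect [array([0.5113, 0.0568]), array([0.027 , 0.0832]), np.float64(0.2186)] enc [0.5146 0.0568]
top ((0.5733999013900757, 0.04488121718168259), (0.1417005956172943, 0.30061736702919006), 80.2304916381836)
side ((0.5716997385025024, 0.04348919540643692), (0.16981014609336853, 0.3004187047481537), 78.78237915039062)
```

```bash
python3 -m jog '[[[40,45,0],0],[[78,85,0],0],[[110,125,0],0],[[140,162,0],0],[[160,180,0],0]]' 105 40 && python3 -m jog '[[[30,35,-20],0],[[60,70,-40],0],[[90,105,-60],0],[[120,140,-80],0],[[153,175,-106],0]]' && python3 -m jog '[[[0,0,0],0],[[0,0,0],0]]'; python3 -c "
from h import *
st=telemetry.state();print(st['time'],st['tcp_pos'],st['opening'],st['q'])
s=viewer.snapshot('side');cv2.imwrite('pics/s1.png',cv2.resize(s['pixels'][120:345,150:450],None,fx=2.5,fy=2.5))"
```

```text
time: 1.9
tcp_pos: [0.3931, -0.3712, 0.2567]
ee_rot: [[0.922, 0.387, 0.0], [0.387, -0.922, -0.0], [0.0, 0.0, -1.0]]
wrist_force: [0.7, -0.6, 0.2]
opening: 0.589
time: 2.4
tcp_pos: [0.5428, -0.2004, 0.153]
ee_rot: [[0.922, 0.387, 0.001], [0.387, -0.922, -0.001], [0.001, 0.001, -1.0]]
wrist_force: [-0.1, -0.7, 0.9]
opening: 0.587
time: 2.6
tcp_pos: [0.5415, -0.201, 0.1524]
ee_rot: [[0.921, 0.389, -0.001], [0.389, -0.921, 0.0], [-0.001, -0.001, -1.0]]
wrist_force: [-0.5, -1.2, -0.1]
opening: 0.592
2.6 [ 0.54147612 -0.20104786  0.15236949] 0.5918879871275613 [-3.33260187e+01  2.51245164e+00 -8.83541603e+00  7.87287726e+01
 -2.03627029e-02  1.23812354e+02]
```

View pics/s1.png

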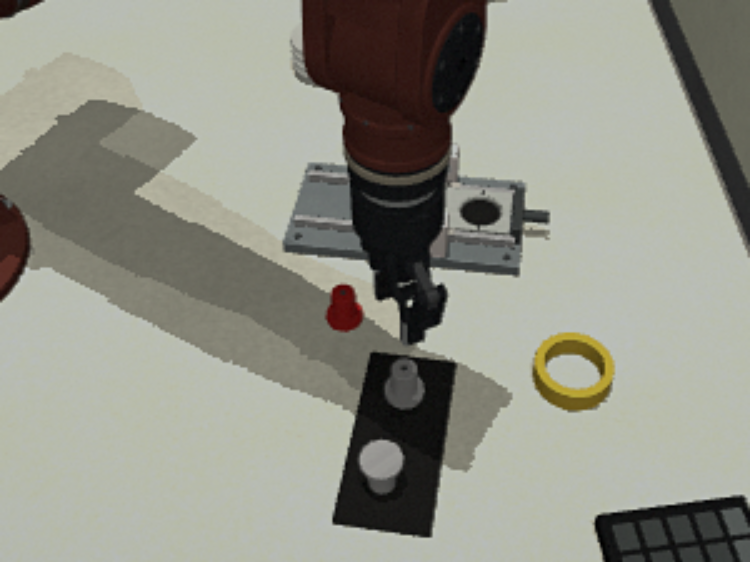

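The side view shows the gripper above the plug (crop (403,380)), clear of the spare (380,465) and the red one (345,308). Going down now.

```bash
python3 -m jog '[[[3,2,-30],0],[[3,2,-55],0],[[3,2,-75],0],[[3,2,-90],0],[[3,2,-90],0]]'; python3 -m jog '[[[0,0,0],0]]';  python3 -c "
from h import *
s=viewer.snapshot('side');cv2.imwrite('pics/s2.png',cv2.resize(s['pixels'][220:320,240:380],None,fx=4,fy=4))"
```

```text
time: 3.15
tcp_pos: [0.5431, -0.2005, 0.0616]
ee_rot: [[0.923, 0.385, -0.002], [0.385, -0.923, 0.001], [-0.001, -0.002, -1.0]]
wrist_force: [0.7, 0.3, 0.4]
opening: 0.589
time: 3.25
tcp_pos: [0.5446, -0.2009, 0.0641]
ee_rot: [[0.923, 0.386, 0.001], [0.386, -0.923, -0.001], [0.001, 0.001, -1.0]]
wrist_force: [0.4, -1.0, 0.6]
opening: 0.59
```

View pics/s2.png

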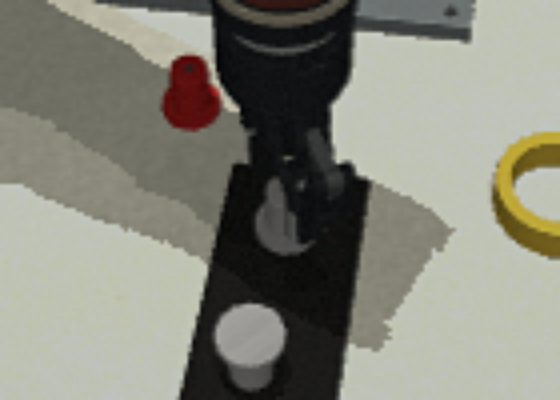

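The picture shows the near finger beside the stem (crop (315,215)), with the plug between the jaws. Lowering the rest of the way and closing.

```bash
python3 -m jog '[[[1,2,-12],0],[[1,2,-24],0],[[1,2,-24],0]]'; python3 -m jog '[[[0,0,0],0],[[0,0,0],0],[[0,0,0],0],[[0,0,0],0],[[0,0,0],0]]' 255 40;python3 -m jog '[[[0,0,0],0],[[0,0,0],0]]'
```

```text
time: 3.6
tcp_pos: [0.5443, -0.1972, 0.0367]
ee_rot: [[0.922, 0.387, -0.003], [0.387, -0.922, 0.002], [-0.002, -0.002, -1.0]]
wrist_force: [-0.4, -0.1, -0.7]
opening: 0.594
time: 4.1
tcp_pos: [0.5456, -0.1981, 0.0393]
ee_rot: [[0.922, 0.386, 0.0], [0.386, -0.922, -0.0], [0.0, 0.0, -1.0]]
wrist_force: [-0.4, 0.1, 1.1]
opening: 0.281
time: 4.3
tcp_pos: [0.5456, -0.1981, 0.0393]
ee_rot: [[0.922, 0.386, 0.0], [0.386, -0.922, -0.0], [0.0, 0.0, -1.0]]
wrist_force: [-0.9, 0.3, 1.3]
opening: 0.285
```

```bash
python3 -m jog '[[[0,0,20],0],[[0,0,50],0],[[0,0,90],0],[[18,40,90],0],[[36,86,90],0]]'; python3 -m jog '[[[16,40,0],0],[[32,80,0],0],[[48,118,0],0],[[56,136,0],0],[[59,144,0],0]]'; python3 -m jog '[[[0,0,-15],0],[[0,0,-30],0],[[0,0,-30],0],[[0,0,-30],0]]'; python3 -c "
from h import *
st=telemetry.state();print(st['opening'],st['q'])
a=[]
for n,b in(('side',(270,150,400,240)),('top',(270,120,370,200))):
    s=viewer.snapshot(n);x0,y0,x1,y1=b;a.append(cv2.resize(s['pixels'][y0:y1,x0:x1],(650,290 if 0 else int(650*(y1-y0)/(x1-x0)))))
    print(n,proj(s,[.641,.0319,.03]))
cv2.imwrite('pics/p1.png',cv2.resize(np.vstack(a),None,fx=.6,fy=.6))"
```

```text
time: 4.8
tcp_pos: [0.5825, -0.1128, 0.1307]
ee_rot: [[0.924, 0.383, 0.003], [0.383, -0.924, -0.002], [0.002, 0.002, -1.0]]
wrist_force: [0.8, 0.0, -2.7]
opening: 0.286
time: 5.3
tcp_pos: [0.6406, 0.034, 0.1284]
ee_rot: [[0.921, 0.389, -0.001], [0.389, -0.921, 0.0], [-0.001, -0.0, -1.0]]
wrist_force: [-0.4, 0.2, -3.1]
opening: 0.287
time: 5.7
tcp_pos: [0.6395, 0.031, 0.0978]
ee_rot: [[0.923, 0.385, -0.002], [0.385, -0.923, 0.0], [-0.002, -0.001, -1.0]]
wrist_force: [-0.1, -0.2, -2.1]
opening: 0.282
0.28196656676441484 [-8.90217888e+00  1.47900161e+01 -1.14824648e+00  7.41828096e+01
 -1.15506667e-02  1.48446274e+02]
side (np.float64(341.4886412462537), np.float64(204.2951916125283))
top (np.float64(310.8218989734281), np.float64(166.22943884804445))
```

View pics/p1.png

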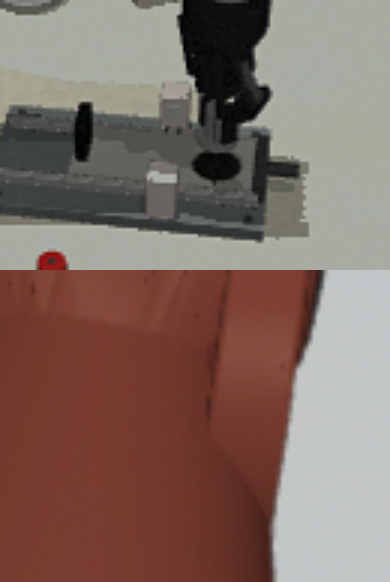

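The side view shows the held plug over the pocket (pocket at about (342,205), which agrees with the top-view estimate). The top view is blocked by the arm. Lowering to just above the rim.

```bash
python3 -m jog '[[[1,1,-10],0],[[1,1,-20],0],[[1,1,-28],0],[[1,1,-32],0],[[1,1,-32],0]]';python3 -m jog '[[[0,0,0],0],[[0,0,0],0]]'; python3 -c "
from h import *
print(np.mean([telemetry.state()['tcp_pos']],0))
s=viewer.snapshot('side');cv2.imwrite('pics/p2.png',cv2.resize(s['pixels'][170:220,300:370],None,fx=8,fy=8,interpolation=cv2.INTER_CUBIC))"
```

```text
time: 6.3
tcp_pos: [0.6408, 0.0331, 0.0659]
ee_rot: [[0.922, 0.387, -0.002], [0.387, -0.922, 0.0], [-0.001, -0.001, -1.0]]
wrist_force: [0.3, -0.3, -1.9]
opening: 0.282
time: 6.5
tcp_pos: [0.6418, 0.0329, 0.0675]
ee_rot: [[0.922, 0.387, 0.001], [0.387, -0.922, -0.0], [0.001, 0.0, -1.0]]
wrist_force: [-0.4, 0.5, -2.5]
opening: 0.286
[0.64179826 0.03292412 0.06754971]
```

View pics/p2.png

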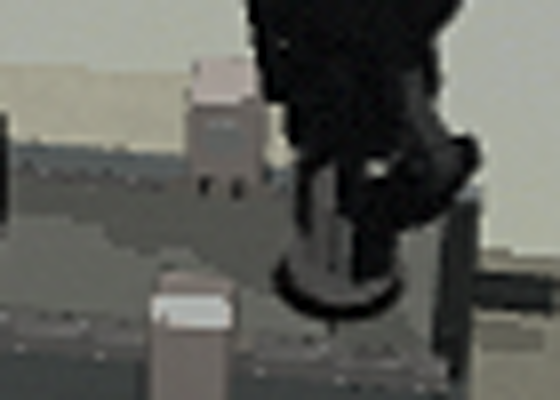

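The flange hovers just over the pocket and is centred in it: even dark margins left and right, pointer tick at crop (333,325). Lowering slowly.

```bash
python3 -m jog '[[[0,-1,-3],0],[[0,-1,-5],0],[[0,-1,-7],0],[[0,-1,-9],0],[[0,-1,-9],0]]'; python3 -m jog '[[[0,0,-1],0],[[0,0,-1],0],[[0,0,-1],0]]'; python3 -m jog '[[[0,0,-1],0],[[0,0,-1],0],[[0,0,-1],0]]'
```

```text
time: 7.05
tcp_pos: [0.6412, 0.032, 0.0575]
ee_rot: [[0.922, 0.386, -0.001], [0.386, -0.922, 0.0], [-0.001, -0.0, -1.0]]
wrist_force: [-0.5, -0.1, -2.2]
opening: 0.282
time: 7.35
tcp_pos: [0.6415, 0.032, 0.0571]
ee_rot: [[0.922, 0.386, 0.0], [0.386, -0.922, -0.0], [0.0, 0.0, -1.0]]
wrist_force: [0.1, 0.4, -2.7]
opening: 0.288
time: 7.65
tcp_pos: [0.6417, 0.0319, 0.0563]
ee_rot: [[0.922, 0.386, 0.001], [0.386, -0.922, -0.0], [0.0, 0.0, -1.0]]
wrist_force: [0.4, 0.5, -0.2]
opening: 0.285
```

Floor contact at z = 0.0563, as expected. Releasing and lifting off.

```bash
python3 -m jog '[[[0,0,0],0],[[0,0,0],0],[[0,0,0],0],[[0,0,0],0],[[0,0,0],0]]' 120; python3 -m jog '[[[0,0,15],0],[[0,0,35],0],[[0,0,60],0],[[0,0,85],0],[[-45,5,85],0]]';python3 -m jog '[[[-45,8,0],8],[[-90,16,0],16],[[-128,22,0],24],[[-128,22,0],32],[[-128,22,0],40]]' 80;python3 -m jog '[[[0,0,0],8],[[0,0,0],16],[[0,0,0],18],[[0,0,0],18]]';python3 -c "
from h import *
print(telemetry.state()['q'])
a=[]
for n,b in(('side',(270,150,400,240)),('top',(270,120,370,240))):
    s=viewer.snapshot(n);x0,y0,x1,y1=b;a.append(cv2.resize(s['pixels'][y0:y1,x0:x1],None,fx=4,fy=4))
a=[cv2.copyMakeBorder(i,0,480-i.shape[0],0,0,0) for i in a]
cv2.imwrite('pics/p3.png',cv2.resize(np.hstack(a),None,fx=.86,fy=.86))"
```

```text
time: 8.15
tcp_pos: [0.6415, 0.032, 0.0561]
ee_rot: [[0.922, 0.387, 0.0], [0.387, -0.922, -0.0], [0.0, 0.0, -1.0]]
wrist_force: [0.6, -0.4, -1.0]
opening: 0.53
time: 8.65
tcp_pos: [0.6024, 0.0354, 0.1462]
ee_rot: [[0.923, 0.386, 0.009], [0.386, -0.923, -0.002], [0.008, 0.005, -1.0]]
wrist_force: [0.3, 0.4, 0.7]
opening: 0.529
time: 9.15
tcp_pos: [0.4679, 0.0592, 0.1425]
ee_rot: [[0.453, 0.892, 0.002], [0.892, -0.453, -0.0], [0.001, 0.002, -1.0]]
wrist_force: [0.3, 0.1, -0.2]
opening: 0.687
time: 9.55
tcp_pos: [0.4688, 0.0589, 0.1422]
ee_rot: [[0.161, 0.987, 0.001], [0.987, -0.161, -0.0], [-0.0, 0.001, -1.0]]
wrist_force: [-0.1, 0.6, -1.2]
opening: 0.688
[-8.75782053e+00 -1.64225443e+01 -2.74267156e+01  7.89145159e+01
 -2.03658181e-03  9.04877322e+01]
```

View pics/p3.png

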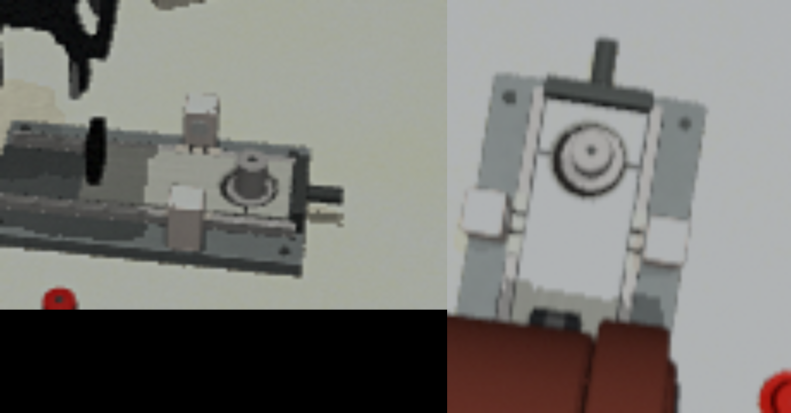

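The plug sits flat and free in the pocket (side (332,203)-ish, top (303,158)), with the slide still home. Going over to the handle.

```bash
python3 -m jog '[[[20,-2,0],0],[[40,-5,0],0],[[45,-5,0],0],[[45,-5,0],0]]';python3 -m jog '[[[0,0,-20],0],[[0,0,-35],0],[[0,0,-48],0],[[0,0,-48],0]]'; python3 -c "
from h import *
s=viewer.snapshot('side');cv2.imwrite('pics/g1.png',cv2.resize(s['pixels'][140:230,240:370],None,fx=5,fy=5))"
```

```text
time: 10.05
tcp_pos: [0.5135, 0.054, 0.1411]
ee_rot: [[0.162, 0.987, -0.0], [0.987, -0.162, 0.0], [-0.0, -0.0, -1.0]]
wrist_force: [0.1, -0.1, 0.3]
opening: 0.687
time: 10.45
tcp_pos: [0.5117, 0.0543, 0.0908]
ee_rot: [[0.161, 0.987, -0.004], [0.987, -0.161, 0.001], [-0.0, -0.004, -1.0]]
wrist_force: [-0.6, 1.1, 0.2]
opening: 0.688
```

View pics/g1.png

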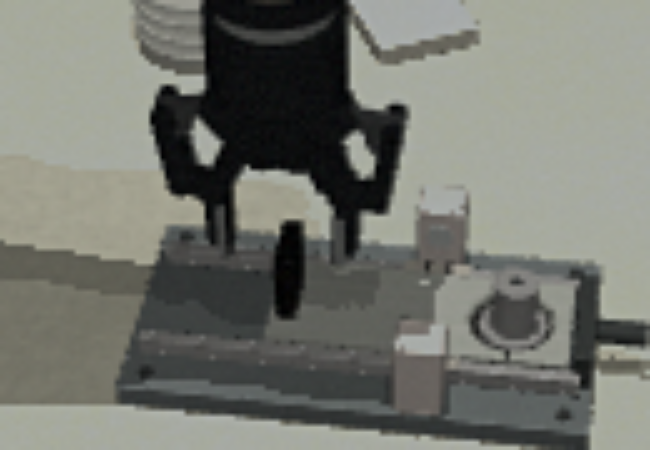

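The fingers straddle the handle plate (crop (222,240) and (343,240), handle at (288,225)). Lowering and gripping.

```bash
python3 -m jog '[[[1,0,-12],0],[[1,0,-24],0],[[1,0,-24],0]]';python3 -m jog '[[[0,0,0],0],[[0,0,0],0],[[0,0,0],0],[[0,0,0],0],[[0,0,0],0]]' 255 60;python3 -m jog '[[[0,0,0],0],[[0,0,0],0],[[0,0,0],0]]'
```

```text
time: 10.8
tcp_pos: [0.5133, 0.0541, 0.067]
ee_rot: [[0.161, 0.987, -0.003], [0.987, -0.161, 0.0], [-0.0, -0.003, -1.0]]
wrist_force: [-0.9, -0.0, -0.2]
opening: 0.685
time: 11.3
tcp_pos: [0.5135, 0.0541, 0.0696]
ee_rot: [[0.161, 0.987, -0.002], [0.987, -0.161, 0.0], [-0.0, -0.002, -1.0]]
wrist_force: [-9.2, 1.2, 8.9]
opening: 0.129
time: 11.6
tcp_pos: [0.5135, 0.0541, 0.0696]
ee_rot: [[0.162, 0.987, -0.002], [0.987, -0.162, 0.0], [-0.0, -0.002, -1.0]]
wrist_force: [-8.0, 1.6, 8.9]
opening: 0.132
```

```bash
python3 -m jog '[[[-6,1,0],0],[[-14,2.5,0],0],[[-22,3.8,0],0],[[-30,5.2,0],0],[[-36,6.3,0],0]]';python3 -m jog '[[[-6,1,0],0],[[-11,2,0],0],[[-14,2.4,0],0],[[-14,2.4,0],0]]'; python3 -c "
from h import *
s=viewer.snapshot('top');np.savez('t.npz',**s)
cv2.imwrite('pics/q1.png',cv2.resize(s['pixels'][145:225,275:345],None,fx=7,fy=7,interpolation=cv2.INTER_CUBIC))"
```

```text
time: 12.1
tcp_pos: [0.4791, 0.0602, 0.0697]
ee_rot: [[0.161, 0.987, 0.003], [0.987, -0.161, -0.0], [0.0, 0.003, -1.0]]
wrist_force: [6.6, 0.1, -1.6]
opening: 0.127
time: 12.5
tcp_pos: [0.4652, 0.0626, 0.0696]
ee_rot: [[0.161, 0.987, 0.003], [0.987, -0.161, -0.0], [0.0, 0.003, -1.0]]
wrist_force: [7.1, 0.6, -3.1]
opening: 0.135
```

View pics/q1.png

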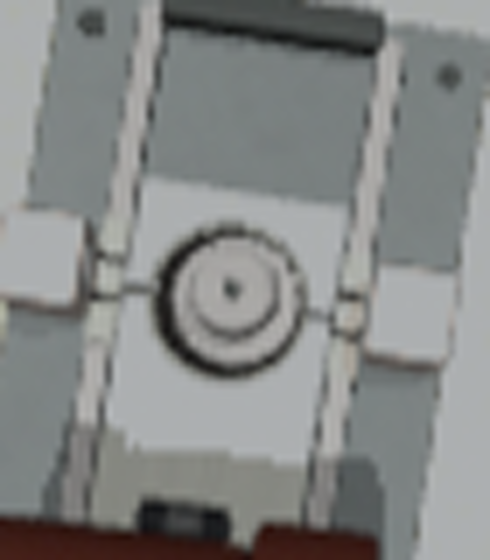

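The plug is still seated and the pointer (left (138,288), right (315,314)) lies between the lines, slightly past the middle. I'll measure it more finely.

```bash
python3 - <<'E'
from h import *
s=dict(np.load("t.npz")); g=cv2.cvtColor(s["pixels"],cv2.COLOR_BGR2GRAY).astype(np.float32)
R=lambda a:np.array([[np.cos(a),-np.sin(a)],[np.sin(a),np.cos(a)]]); r=R(np.radians(-9.9))
c=np.array([.641,.0319])+r@[-.0485,0]
X=np.arange(-.014,.0141,.001)
for name,ys,z in(("slideL",(.027,.029,.031),.03),("slideR",(-.027,-.029,-.031),.03),("railL",(.036,.038,.04),.028),("railR",(-.036,-.038,-.04),.028)):
    v=np.mean([[float(cv2.remap(g,*[np.array([[k]],np.float32) for k in proj(s,[*(c+r@[x,y]),z])],cv2.INTER_CUBIC)[0,0]) for x in X] for y in ys],0)
    print(name,dict(zip((X*1000).round().astype(int).tolist(),v.round().astype(int).tolist())))
E
```

```text
slideL {-14: 175, -13: 175, -12: 175, -11: 175, -10: 175, -9: 175, -8: 175, -7: 175, -6: 176, -5: 175, -4: 172, -3: 163, -2: 138, -1: 110, 0: 101, 1: 117, 2: 141, 3: 159, 4: 171, 5: 175, 6: 173, 7: 174, 8: 174, 9: 175, 10: 175, 11: 176, 12: 176, 13: 176, 14: 176}
slideR {-14: 170, -13: 169, -12: 170, -11: 171, -10: 171, -9: 171, -8: 173, -7: 174, -6: 176, -5: 175, -4: 171, -3: 164, -2: 149, -1: 131, 0: 121, 1: 127, 2: 143, 3: 159, 4: 170, 5: 173, 6: 171, 7: 172, 8: 174, 9: 174, 10: 173, 11: 172, 12: 172, 13: 171, 14: 170}
railL {-14: 170, -13: 169, -12: 170, -11: 169, -10: 169, -9: 171, -8: 168, -7: 163, -6: 147, -5: 119, -4: 102, -3: 115, -2: 144, -1: 163, 0: 168, 1: 171, 2: 172, 3: 170, 4: 169, 5: 161, 6: 142, 7: 123, 8: 112, 9: 116, 10: 134, 11: 156, 12: 172, 13: 174, 14: 169}
railR {-14: 169, -13: 169, -12: 169, -11: 169, -10: 168, -9: 167, -8: 162, -7: 144, -6: 120, -5: 100, -4: 98, -3: 115, -2: 141, -1: 162, 0: 169, 1: 168, 2: 170, 3: 171, 4: 166, 5: 160, 6: 132, 7: 95, 8: 79, 9: 98, 10: 134, 11: 157, 12: 169, 13: 176, 14: 175}
```

The pointer is 1.9 mm past the middle. Easing back by that and holding for over two seconds.

```bash
python3 -m jog '[[[1,-0.2,0],0],[[1.9,-0.3,0],0],[[1.9,-0.3,0],0],[[1.9,-0.3,0],0],[[1.9,-0.3,0],0]]'; for i in 1 2 3 4 5; do python3 -m jog '[[[0,0,0],0],[[0,0,0],0],[[0,0,0],0],[[0,0,0],0],[[0,0,0],0]]' | grep -E 'time|tcp|wrist|open'; done; python3 - <<'E'
from h import *
s=viewer.snapshot('top'); g=cv2.cvtColor(s["pixels"],cv2.COLOR_BGR2GRAY).astype(np.float32)
a=np.radians(-9.9); r=np.array([[np.cos(a),-np.sin(a)],[np.sin(a),np.cos(a)]])
c=np.array([.641,.0319])+r@[-.0485,0]; X=np.arange(-.006,.0101,.0005)
for name,ys,z in(("slideL",(.027,.029,.031),.03),("slideR",(-.027,-.029,-.031),.03),("railL",(.036,.038,.04),.028),("railR",(-.036,-.038,-.04),.028)):
    v=np.mean([[float(cv2.remap(g,*[np.array([[k]],np.float32) for k in proj(s,[*(c+r@[x,y]),z])],cv2.INTER_CUBIC)[0,0]) for x in X] for y in ys],0)
    m=X<.0015; print(name, X[v.argmin()], "low half min",X[m][v[m].argmin()],"high half min",X[~m][v[~m].argmin()])
cv2.imwrite('pics/q2.png',cv2.resize(s['pixels'][145:225,275:345],None,fx=7,fy=7,interpolation=cv2.INTER_CUBIC))
E
```

```text
time: 13.05
tcp_pos: [0.4675, 0.0622, 0.0696]
ee_rot: [[0.161, 0.987, 0.003], [0.987, -0.161, -0.0], [0.0, 0.003, -1.0]]
wrist_force: [7.3, -0.1, -2.8]
opening: 0.129
time: 13.55
tcp_pos: [0.4675, 0.0622, 0.0697]
wrist_force: [7.4, -0.4, -1.6]
opening: 0.131
time: 14.05
tcp_pos: [0.4675, 0.0622, 0.0696]
wrist_force: [6.7, 0.2, -2.2]
opening: 0.131
time: 14.55
tcp_pos: [0.4675, 0.0622, 0.0696]
wrist_force: [7.9, -0.3, -2.9]
opening: 0.126
time: 15.05
tcp_pos: [0.4675, 0.0622, 0.0697]
wrist_force: [8.1, 0.6, -2.6]
opening: 0.129
time: 15.55
tcp_pos: [0.4675, 0.0622, 0.0696]
wrist_force: [7.5, 0.5, -2.2]
opening: 0.128
slideL 0.002000000000000007 low half min 0.001000000000000006 high half min 0.002000000000000007
slideR 0.002000000000000007 low half min 0.001000000000000006 high half min 0.002000000000000007
railL -0.003999999999999998 low half min -0.003999999999999998 high half min 0.008000000000000012
railR 0.008000000000000012 low half min -0.004499999999999999 high half min 0.008000000000000012
```

View pics/q2.png

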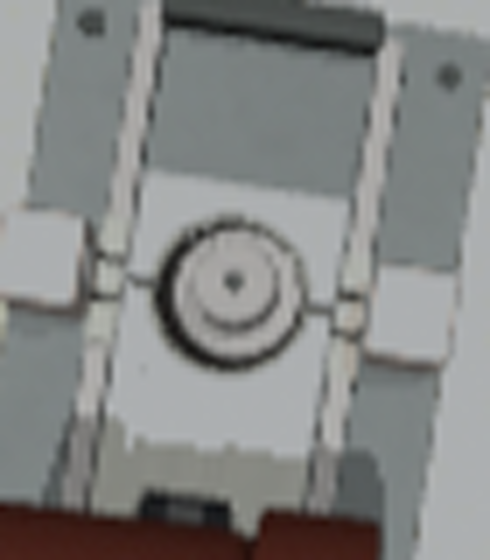

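The pointer (left (140,281), right (318,306)) is now centred between the lines, the plug is seated, and the hold has lasted over 2.5 s. Handing in.

```bash
python3 -c "
from cell import ticket
print(ticket.close_job())"
```

```text
the job is handed in; nothing more can be done
None
```

I set the upright steel plug flange down in the pocket with the slide home and let go of it. I then gripped the handle, pulled the slide out about 47 mm, held it there for over 2.5 s, and handed in at about 15.6 s while still holding.

Last checks:
- **Pointer:** it stood at +2.0 mm on my measuring scale, and the middle of the two lines at about +1.9 mm, so it was centred within about 0.2 mm.
- **Hold:** the grip read a steady pull of about 7 to 8 N with the tool not moving.
- **Plug:** in the last top picture it sat flat and roughly centred in the pocket, judged by eye.
- **Other things:** I never touched the spare, tape, dishes or note pad, but I did not measure their positions again at the end.

No check failed or disagreed. The arm blocked the top camera during the placing, so I checked that from the side view and then from above once the arm had moved clear.

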